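Strap down a bronze housing and proof-pull its bush to the gauge mark

ROBOT

A 7-joint arm with a two-finger parallel gripper is mounted at the origin on the work surface. World frame = base frame: x ahead of the robot, y to its left, z up, the work surface at z = 0. Lengths are in m, angles in rad, forces in N, time in s.
With the tool pointing down it reaches from about 0.4 to 0.85 m from the base axis. Payload 10.4 kg.
Tool frame: the origin (TCP) lies on the centre line of the jaws, within the pads' length; the fingertips stand 22 mm ahead of it and the grasp point (between the pads) lies 3 mm ahead of it; x points along the fingers, y is the direction in which the jaws open and shut, and the axes are right-handed (so a half turn about x gives the same grasp; the last joint's range is limited). The gripper opens to 87 mm and grips with 3 to 60 N. Pads are 19 mm wide; open, the fingers measure 117 mm over their backs; the gripper's body (75 mm by 190 mm) begins 51 mm behind the grasp point.
Start: joints at [-1.334, 0.332, -0.065, 1.46, 0.022, 1.35, -0.088], TCP at [0.161, 0.604, 0.245] pointing down, gripper open.
Joint ranges: [-2.6, 2.6], [-0.5, 2.12], [-1.47, 1.34], [0.16, 2.42], [-1.27, 4.41], [0.06, 2.06], [-2.6, 2.6]. Speed limits (rad/s): [2.22, 2.22, 2.79, 2.79, 3.14, 3.14, 3.14].

INTERFACE

Orientations are given as a unit quaternion [x, y, z, w].
In Python, from bench import * gives the robot as it stands.
- The arm moves only by the tool arm_command, never from a script. Its argument "targets" is one flat list of numbers, 7 for each row, row after row: the turn, a rotation vector about the tool's x, y, z in units of 45 degrees (1.0 is 45 degrees), then the shift along the tool's x, y, z in units of 25 mm (1.0 is 25 mm), then the opening, from 0 (shut) to 1 (fully open). In form: [wx, wy, wz, tx, ty, tz, fingers, wx, wy, wz, tx, ty, tz, fingers, ...]. A call has 1 to 12 rows; each row shifts and turns the pose as measured when the row begins, along the tool's axes as they then stand; what a row does not reach is not made up. A row lasts 1/12 s, in which the tool goes at most 41.7 mm and 7.16 degrees, less where a joint would pass 70% of its speed; a pose out of reach is approached as far as the arm can. A call with a number of a shift or a turn outside -1 to 1 is refused whole. A call with a gripper value outside its range is refused whole. The fingers move at their own pace and stop on an object; "newtons" is the grip in N (left out, the last holds). Time passes only in rows, so rows that do not move let the fingers close. It gives the time, the measured TCP pose, the force and the opening at its end, in the units of the state.
- read_state(): the state, without advancing time (a new reading comes with each control period).
- camera(name): name is "side" or "top" or "wrist"; returns the picture (420x560x3 uint8, red, green, blue); there is no depth.
- calibration(name): a dict with "camera_matrix" (3x3 intrinsics, pixels), "R" (3x3) and "t" (3): a world point X has camera coordinates R X + t; the wrist camera has in their place "tool_from_camera" (4x4, takes a point from camera to tool coordinates, whose origin is the TCP and whose axes are the tool frame's). Camera axes: x right, y down, z forward; pixel columns grow to the right and rows downward; lengths in m; the calibration is good to about 2 mm. A picture is of the moment at which its call begins: read the wrist's pose just before it. calibration takes no time and is no camera call.
- close_job(): hands the job in, once; it reports no verdict.
The state is a dict: "time": time; "joint_positions": joint angles; "joint_vel": joint speeds; "joint_torque": joint torques, N m; "ee_pos": TCP position; "eef_rot": TCP orientation; "ft_force": force on the tool from outside, world axes, zero at the start; "torque": the same for the moment, N m; "width": finger opening in m.
Only numpy, scipy, OpenCV 4.12 (cv2) and the standard library are available. Lean on these libraries where they do the work, as an engineer would, in place of code of your own. Each camera call takes 0.05 s, during which the arm holds its last target.

TASK

Proof-test the bonded bush in the bronze housing: first swing the flat steel hold-down strap round over the housing until its nose rests fully home in the keeper, so that the housing cannot lift. Then take the pull gauge's T-handle and draw the sprung rod straight up until the wide ring on the rod has just come out of the tube, not well beyond it, and finish still holding it steady there with the housing down in its nest. Leave the other things on the bench where they lie.

Things in the scene. Friction and masses are not known exactly. Their poses are not given: they have to be found in the camera images.
- fixture: Dark steel base plate of the proof-pull fixture, 215 x 180 x 15 mm, fixed to the bench. Origin on its underside below the pull gauge's axis; z up. In its frame (mm): strap pivot at x 85, y 0; keeper at x -76, y 0; the housing's main bore at x 0, y 0, its second bore at y -58. Six dowel pins with about 1.8 mm of play locate the housing, which stands loose on the plate.
- keeper (a point): Middle of the keeper's slot, 52 mm over the bench. The keeper is a C-shaped steel block, 24 mm wide, 67 mm high over the bench, its slot open towards the fixture's +y, that takes the strap's 20 mm wide nose.
- strap (a joint): Angle of the swing strap on its vertical pivot, rad: 0 = home, nose at the back of the keeper's slot, where it stops; grows as it opens, the handle swinging to the fixture's +y; starts at 0.55 to 1.12. A C-shaped steel plate 10 mm thick, underside 47 mm over the bench, 2 mm over the housing; the C passes round the gauge's thin stem. Stays where left; about 1 N at the handle moves it.
- strap_handle (a point): Half-way up the strap's upright black handle peg, diameter 16 mm, 57 to 119 mm over the bench (this point: 94 mm), at the strap's free end, 193 mm from the pivot. At strap angle a it stands in the fixture's frame at x = 85 - 193 cos a, y = 193 sin a (mm); when home, 108 mm from the gauge axis.
- strap_pivot (a point): Point on the strap's vertical pivot axis, 94 mm over the bench.
- housing_mid (a point): Bronze housing with two bores in line, about 100 x 133 mm, main boss diameter 70 x 30 mm high; about 0.95 kg with the gauge. The point is on the main bore's (and gauge's) axis, half-way up the boss, 30 mm over the bench when seated; z is the bore's axis. Unstrapped it lifts at about 9 N of pull; strapped it lifts about 2 mm and then bears against the strap.
- tube_mouth (a point): Centre of the gauge tube's mouth (top rim), 153 mm over the bench. The gauge is an upright aluminium tube, diameter 29 mm with a 34 mm steel cap, 85 mm long with its collar, fixed to the bush in the housing by a thin steel stem.
- t_grip (a point): Centre of the black T-handle's level cross-bar on top of the gauge rod: diameter 16 mm, 70 mm long (end beads 19 mm), along the fixture's y; 30 mm over the tube's mouth at rest (183 mm over the bench), 22 mm of free height under the bar around a 14 mm hub. It rises with the rod.
- t_handle: The T-handle itself; its origin is on the rod's axis, 30 mm below the cross-bar's centre, in the tube's mouth when the rod is in; z up along the rod, y along the cross-bar.
- gauge_rod (a joint): How far the rod is drawn out of the tube, m: 0 = in, stop at 0.060. Steel rod, diameter 10 mm, thin dark rings every 10 mm and one wide dark ring (4 mm), the 20 N proof mark: at 0.040 its lower edge is level with the tube's mouth. The spring inside pulls back with 4 N at rest, 4 N more per 10 mm (20 N at the mark), and draws the rod in when let go.
- spare_housing: Bystander: a second bronze housing, 24 to 30 mm high, lying loose on the bench.
- bush_tray: Bystander: grey open steel tray, 130 x 190 x 45 mm, with steel bushes in it.
- caliper: Bystander: caliper lying flat, 200 mm long, 9 mm high.
There are look-alikes about, which are no part of the job. Of the things that look like the part that bears housing_mid, the largest one is meant.

How it is judged:
By the outcome, as a careful person would: the job done as asked, in the order asked, and still so for the second after the job is handed in, while the arm keeps its last pose, push and grip.
It also fails if it takes over 51 s, if anything falls off the work surface, if the arm or the gripper's body presses on something with over 40 N, if the wrist force passes 120 N, or if a joint passes its speed limit or range.

## Working session

There is one attempt and no reset: what is moved stays moved. The work goes in short steps, Python scripts to look and compute and a tool call to move; the robot and the scene stay as the last step left them, time stands still between calls to the robot, and variables do not carry over. Pictures are saved under pics/ and viewed, and the job is handed in when it is done.

Besides the shell and the picture viewer there is one more tool, called after "Emit:" as name(argument=value, ...) on one line, values as JSON. arm_command: Moves the arm, as the interface text tells. Shifts and turns lie within -1 to 1; 1 stands for 25 mm of shift or 45 degrees of turn. Its arguments: {"type":"object","properties":{"targets":{"type":"array","items":{"type":"number","minimum":-1,"maximum":1}},"newtons":{"type":"number"}},"required":["targets"]}

```bash
ls; mkdir -p pics; python3 - <<'E'
from bench import *
import cv2
s=read_state(); print({k:(v if not hasattr(v,'round') else v) for k,v in s.items()})
for n in ["side","top","wrist"]:
    im=camera(n); cv2.imwrite(f"pics/{n}0.png",im[:,:,::-1])
    print(n,calibration(n))
E
```

```text
pics
{'time': 0.0, 'joint_positions': array([-1.33361791,  0.33286535, -0.06471306,  1.46096248,  0.02160117,
        1.34989311, -0.08852131]), 'joint_vel': array([-0.00074916,  0.00023243,  0.00039637,  0.0012793 ,  0.00027866,
        0.00030197, -0.0012521 ]), 'joint_torque': array([-2.54995175e-04, -6.23250818e+01,  2.46034091e-02, -3.89901924e+01,
       -6.12756587e-02,  3.95806495e-02,  1.59365968e-04]), 'ee_pos': array([0.1604456 , 0.6036779 , 0.24374792]), 'eef_rot': array([ 0.09107834,  0.70119373, -0.09208769,  0.70110766]), 'ft_force': array([ 0.16094384, -0.60905248,  0.6592138 ]), 'torque': array([ 0.01260225, -0.00427564, -0.06765302]), 'width': 0.08689277175219037}
side {'camera_matrix': array([[538.51409069,   0.        , 287.56106434],
       [  0.        , 538.51409069, 215.81860103],
       [  0.        ,   0.        ,   1.        ]]), 'R': array([[ 0.99423277, -0.10711487, -0.0052545 ],
       [-0.06572771, -0.56990007, -0.81908105],
       [ 0.08474122,  0.81470259, -0.57365374]]), 't': array([-0.49443765,  0.12268866,  1.56439556])}
top {'camera_matrix': array
[... 194 characters left out ...]
324048],
       [-0.99511026, -0.02789716, -0.09474869],
       [ 0.09507582, -0.01064016, -0.99541317]]), 't': array([-0.06100655,  0.52388788,  1.6786087 ])}
wrist {'camera_matrix': array([[293.98543554,   0.        , 280.30929013],
       [  0.        , 293.98543554, 207.70322726],
       [  0.        ,   0.        ,   1.        ]]), 'tool_from_camera': array([[ 2.25257456e-04, -2.79571159e-01,  9.60124948e-01,
        -1.38793765e-01],
       [ 9.99999966e-01, -6.35480735e-05, -2.53116699e-04,
        -1.95203274e-04],
       [ 1.31778220e-04,  9.60124973e-01,  2.79571135e-01,
        -7.70088232e-02],
       [ 0.00000000e+00,  0.00000000e+00,  0.00000000e+00,
         1.00000000e+00]])}
```

View pics/side0.png

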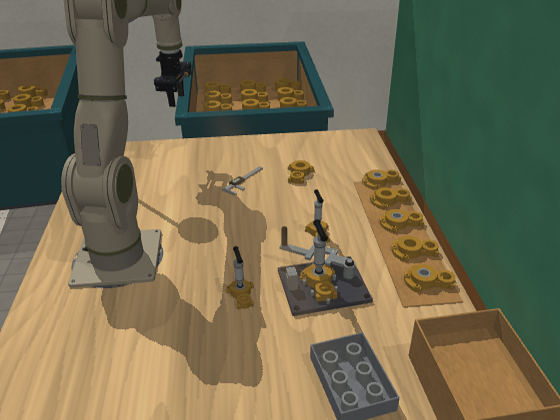

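View pics/top0.png

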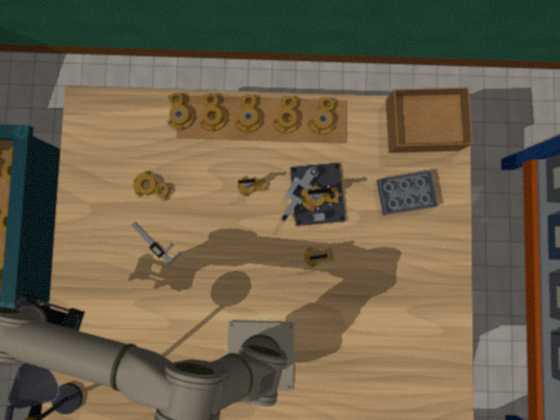

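View pics/wrist0.png

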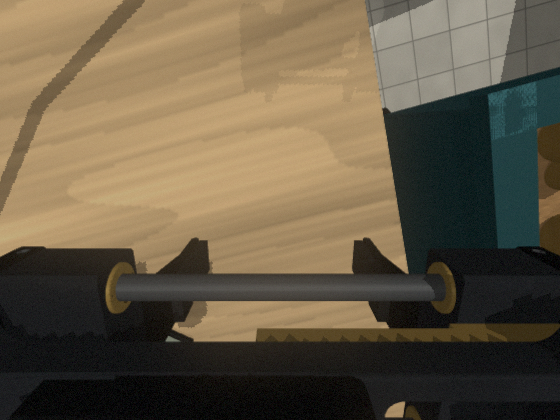

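The side view shows the fixture around (325,280), with look-alike gauges at (240,275) and (318,215). The top view shows the fixture around (318,195). I'll zoom in on both.

```bash
python3 - <<'E'
import cv2
a=cv2.imread("pics/side0.png")[180:320,215:385]; b=cv2.imread("pics/top0.png")[150:275,225:395]
cv2.imwrite("pics/side0z.png",cv2.resize(a,None,fx=4.5,fy=4.2,interpolation=cv2.INTER_CUBIC)[:600])
cv2.imwrite("pics/top0z.png",cv2.resize(b,None,fx=4.5,fy=4.5,interpolation=cv2.INTER_CUBIC))
E
```

```text
(no output)
```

View pics/side0z.png

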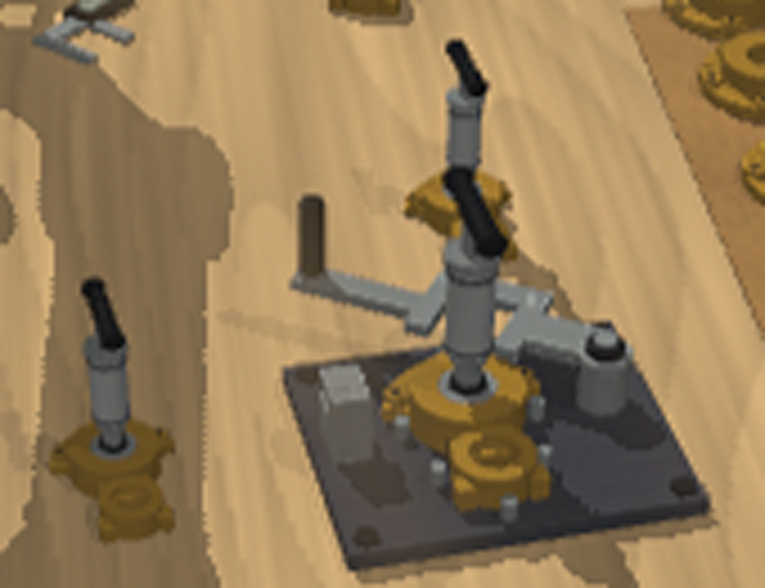

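View pics/top0z.png

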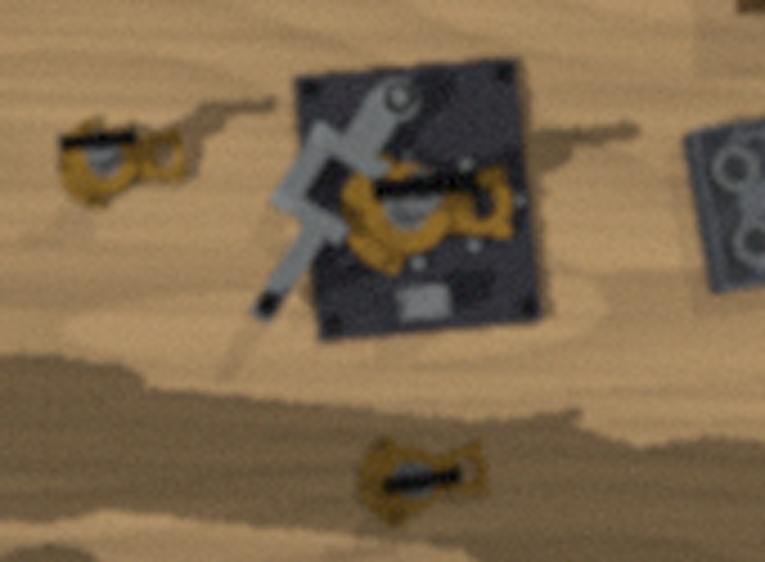

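In the zooms, the biggest assembly sits on the dark plate. In the top zoom: plate corners (297,78),(522,60),(542,318),(320,338), peg (267,302), pivot (400,97), T-bar about (425,187). In the side zoom: peg top (312,203), T-bar (462,180)–(490,240). Next I'll cast rays.

```bash
cat > h.py <<'E'
import numpy as np
from bench import *
from scipy.spatial.transform import Rotation as Ro
def ray(n,u,v):
    c=calibration(n); K=np.array(c["camera_matrix"]); d=np.linalg.inv(K)@[u,v,1.]
    if n=="wrist":
        s=read_state(); T=np.eye(4); T[:3,:3]=Ro.from_quat(s["eef_rot"]).as_matrix(); T[:3,3]=s["ee_pos"]
        M=T@np.array(c["tool_from_camera"]); return M[:3,3],M[:3,:3]@d
    R=np.array(c["R"]); return -R.T@np.array(c["t"]),R.T@d
def onz(n,u,v,z):
    o,d=ray(n,u,v); return o+d*(z-o[2])/d[2]
def tri(r1,r2):
    o1,d1=r1;o2,d2=r2; A=np.stack([d1,-d2],1); k=np.linalg.lstsq(A,o2-o1,rcond=None)[0]
    p,q=o1+k[0]*d1,o2+k[1]*d2; return (p+q)/2,np.linalg.norm(p-q)
def proj(n,X):
    c=calibration(n); p=np.array(c["camera_matrix"])@(np.array(c["R"])@X+np.array(c["t"])); return p[:2]/p[2]
E
python3 - <<'E'
from h import *
np.set_printoptions(precision=4,suppress=True)
T=lambda u,v:(225+u/4.5,150+v/4.5)
S=lambda u,v:(215+u/4.5,180+v/4.2)
for nm,l in (("corners",[(297,78),(522,60),(542,318),(320,338)]),):
    P=[onz("top",*T(*p),.015) for p in l]; print(nm,np.array(P),[np.linalg.norm(P[i]-P[i-1]) for i in range(4)])
for nm,t,s in (("peg",(267,302),(312,203)),("pivot",(400,97),(606,338)),("keeper",(425,300),(343,380)),("tbar",(425,187),(476,210))):
    print(nm,tri(ray("top",*T(*t)),ray("side",*S(*s))))
print("peg@119",onz("top",*T(267,302),.119),onz("side",*S(312,200),.119))
print("tbar ends",[onz("top",*T(*p),.183) for p in((375,190),(475,183))],[onz("side",*S(*p),.183) for p in((460,177),(491,240))])
print("keeper",onz("top",*T(425,302),.067),onz("side",*S(343,378),.067))
E
```

```text
corners [[ 0.6644 -0.0903  0.015 ]
 [ 0.6842 -0.2707  0.015 ]
 [ 0.4771 -0.2896  0.015 ]
 [ 0.4563 -0.1135  0.015 ]] [np.float64(0.20932245455042836), np.float64(0.18155401931816237), np.float64(0.20803599746113197), np.float64(0.1772761543088621)]
peg (array([ 0.4791, -0.0684,  0.1166]), np.float64(0.005021605013357568))
pivot (array([ 0.6445, -0.1689,  0.0692]), np.float64(0.004498446647065783))
keeper (array([ 0.4858, -0.191 ,  0.0688]), np.float64(0.0018643096183372165))
tbar (array([ 0.5606, -0.1783,  0.1847]), np.float64(0.005689395391090028))
peg@119 [ 0.4764 -0.0682  0.119 ] [ 0.4817 -0.0683  0.119 ]
tbar ends [array([ 0.5548, -0.1423,  0.183 ]), array([ 0.5619, -0.2142,  0.183 ])] [array([ 0.5602, -0.141 ,  0.183 ]), array([ 0.5675, -0.2063,  0.183 ])]
keeper [ 0.4835 -0.1912  0.067 ] [ 0.4872 -0.187   0.067 ]
```

```bash
python3 - <<'E'
from h import *
np.set_printoptions(precision=4,suppress=True)
T=lambda u,v:(225+u/4.5,150+v/4.5)
S=lambda u,v:(215+u/4.5,180+v/4.2)
s=read_state(); print(Ro.from_quat(s["eef_rot"]).as_matrix())
print("lookalike near",tri(ray("top",*T(423,480)),ray("side",*S(104,315))))
print("lookalike far",tri(ray("top",*T(98,140)),ray("side",*S(466,65))))
E
```

```text
[[-0.0002  0.2569  0.9664]
 [-0.001   0.9664 -0.2569]
 [-1.     -0.001   0.    ]]
lookalike near (array([ 0.3496, -0.186 ,  0.1294]), np.float64(0.003854830188083889))
lookalike far (array([0.5946, 0.0607, 0.1328]), np.float64(0.003837895052480137))
```

Emit:
arm_command(targets=[-0.12, 0, 0, -0.3, -1, 1, 1, -0.12, 0, 0, -0.3, -1, 1, 1, -0.12, 0, 0, -0.3, -1, 1, 1, -0.12, 0, 0, -0.3, -1, 1, 1, 0, 0, 0, 0, -1, 1, 1, 0, 0, 0, 0, -1, 1, 1, 0, 0, 0, 0, -1, 1, 1, 0, 0, 0, 0, -1, 1, 1, 0, 0, 0, 0, -1, 1, 1, 0, 0, 0, 0, -1, 1, 1, 0, 0, 0, 0, -1, 0, 1, 0, 0, 0, 0, -1, 0, 1])

```text
time: 1.15
ee_pos: [0.4303, 0.3063, 0.2704]
eef_rot: [-0.054, 0.707, 0.05, 0.703]
ft_force: [0.3, 0.2, -0.2]
width: 0.087
```

Emit:
arm_command(targets=[0, 0, 0, 0, -1, 0, 1, 0, 0, 0, 0, -1, 0, 1, 0, 0, 0, 0, -1, 0, 1, 0, 0, 0, 0, -1, 0, 1, 0, 0, 0, 0, -1, 0, 1, 0, 0, 0, 0, -1, 0, 1, 0, 0, 0, 0, -1, 0, 1, 0, 0, 0, 0, -1, 0, 1, 0, 0, 0, 0, -1, 0, 1, 0, 0, 0, 0, -1, 0, 1, 0, 0, 0, 0, -0.7, 0, 1, 0, 0, 0, 0, -0.3, 0, 1])

```text
time: 2.15
ee_pos: [0.4701, 0.0147, 0.27]
eef_rot: [-0.052, 0.708, 0.047, 0.702]
ft_force: [0.3, -0.2, 0.3]
width: 0.087
```

```bash
python3 - <<'E'
from h import *
import cv2
s=read_state(); print(s["time"],s["ee_pos"],s["joint_positions"].round(3)); print(Ro.from_quat(s["eef_rot"]).as_matrix().round(3))
cv2.imwrite("pics/w1.png",camera("wrist")[:,:,::-1])
E
```

```text
2.15 [0.47010387 0.01472363 0.27004704] [-0.564 -0.041  0.423  1.827  0.023  1.361  1.565]
[[-0.008 -0.14   0.99 ]
 [-0.007  0.99   0.14 ]
 [-1.    -0.006 -0.009]]
```

View pics/w1.png

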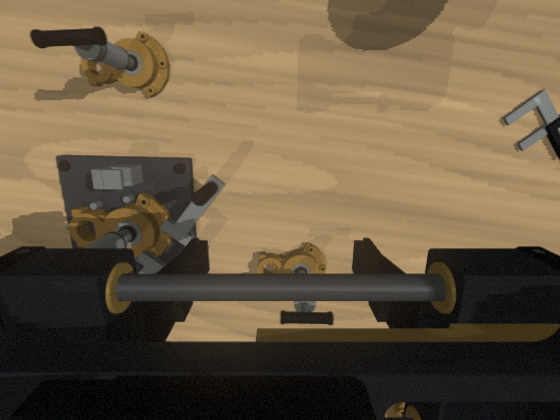

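```bash
python3 - <<'E'
import cv2
a=cv2.imread("pics/w1.png")[140:290,50:250]
cv2.imwrite("pics/w1z.png",cv2.resize(a,None,fx=4,fy=4,interpolation=cv2.INTER_CUBIC))
E
```

```text
(no output)
```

View pics/w1z.png

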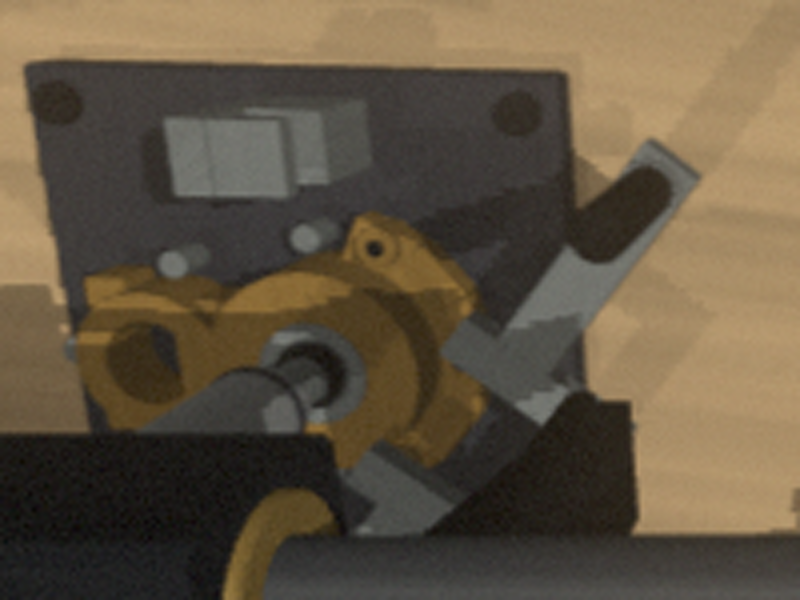

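The wrist zoom shows the peg base at zoom (648,190) and its top at (600,235). The keeper's slot block is at (270,150) and the stem and tube at (300,385).

```bash
python3 - <<'E'
from h import *
np.set_printoptions(precision=4,suppress=True)
Z=lambda u,v:(50+u/4,140+v/4)
s=read_state(); R=Ro.from_quat(s["eef_rot"]).as_matrix()
print("base",onz("wrist",*Z(648,190),.057),"top",onz("wrist",*Z(600,235),.119))
print("keepertop",onz("wrist",*Z(230,157),.067), "corners",[onz("wrist",*Z(*p),.015) for p in ((28,65),(568,72))])
print("stem at bush z~.05",onz("wrist",*Z(315,372),.05))
t=np.array([.479,-.0685,.10])
print(s["time"],s["ee_pos"], R.T@(t-s["ee_pos"])/.025, (R.T@(t-s["ee_pos"])))
E
```

```text
base [ 0.4799 -0.0705  0.057 ] top [ 0.4784 -0.0686  0.119 ]
keepertop [ 0.485  -0.1917  0.067 ] corners [array([ 0.4767, -0.2879,  0.015 ]), array([ 0.4537, -0.1089,  0.015 ])]
stem at bush z~.05 [ 0.5575 -0.1752  0.05  ]
2.2 [0.4702 0.0141 0.2701] [ 6.8239 -3.2771 -0.0504] [ 0.1706 -0.0819 -0.0013]
```

Emit:
arm_command(targets=[0, 0, 0, 0, -1, 0, 1, 0, 0, 0, 0, -1, 0, 1, 0, 0, 0, 0, -0.8, 0, 1, 0, 0, 0, 0.5, -0.4, 0, 1, 0, 0, 0, 1, 0, 0, 1, 0, 0, 0, 1, 0, 0, 1, 0, 0, 0, 1, 0, 0, 1, 0, 0, 0, 1, 0, 0, 0.8, 0, 0, 0, 0.9, 0, 0, 0.6, 0, 0, 0, 0.7, 0, 0, 0.5, 0, 0, 0, 0.3, 0, 0, 0.4, 0, 0, 0, 0, 0, 0, 0.35], newtons=5)

```text
time: 3.2
ee_pos: [0.4823, -0.0551, 0.1036]
eef_rot: [-0.055, 0.707, 0.053, 0.703]
ft_force: [-1.2, 0.1, 0.2]
width: 0.0614
```

```bash
python3 - <<'E'
from h import *
import cv2
s=read_state(); print(s["time"],s["ee_pos"],s["width"],s["ft_force"],s["joint_positions"].round(3))
cv2.imwrite("pics/w2.png",camera("wrist")[:,:,::-1])
E
```

```text
3.2 [ 0.482334   -0.05506559  0.10364732] 0.06139700379110683 [-1.16355231  0.06672017  0.23982207] [-0.457  0.171  0.516  2.004 -0.096  0.996  1.83 ]
```

View pics/w2.png

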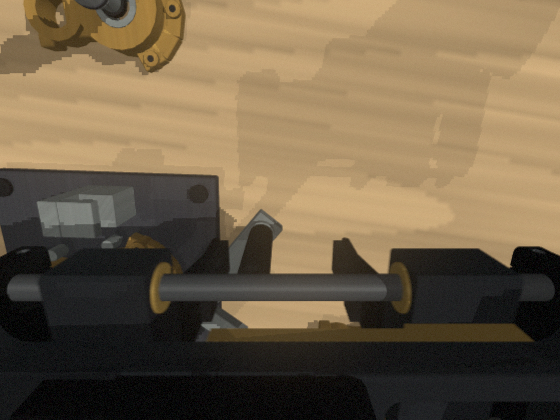

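Emit:
arm_command(targets=[0, 0, 0, 0, -0.3, -0.1, 0.5, 0, 0, 0, 0, -0.25, -0.05, 0.3, 0, 0, 0, 0, 0, 0, 0, 0, 0, 0, 0, 0, 0, 0, 0, 0, 0, 0, 0, 0, 0, 0, 0, 0, 0, 0, 0, 0, 0, 0, 0, 0, 0, 0], newtons=5)

```text
$.targets: bad value
```

Emit:
arm_command(targets=[0, 0, 0, 0, -0.3, -0.1, 0.5, 0, 0, 0, 0, -0.25, -0.05, 0.3, 0, 0, 0, 0, 0, 0, 0, 0, 0, 0, 0, 0, 0, 0, 0, 0, 0, 0, 0, 0, 0, 0, 0, 0, 0, 0, 0, 0, 0, 0, 0, 0, 0, 0, 0], newtons=5)

```text
time: 3.83
ee_pos: [0.4838, -0.0701, 0.1094]
eef_rot: [-0.055, 0.705, 0.053, 0.706]
ft_force: [0.3, 0.2, -4.0]
width: 0.0157
```

Emit:
arm_command(targets=[0, 0, 0, 0, -0.4, -0.27, 0, 0, 0, 0, 0, -0.4, -0.25, 0, 0, 0, 0, 0, -0.4, -0.23, 0, 0, 0, 0, 0, -0.4, -0.21, 0, 0, 0, 0, 0, -0.4, -0.18, 0, 0, 0, 0, 0, -0.4, -0.16, 0, 0, 0, 0, 0, -0.4, -0.13, 0, 0, 0, 0, 0, -0.4, -0.11, 0])

```text
time: 4.5
ee_pos: [0.4549, -0.16, 0.1094]
eef_rot: [-0.055, 0.704, 0.055, 0.706]
ft_force: [3.9, 1.1, -5.2]
width: 0.0159
```

Emit:
arm_command(targets=[0, 0, 0, 0, -0.4, -0.05, 0, 0, 0, 0, 0, -0.3, -0.03, 0, 0, 0, 0, 0, -0.2, -0.02, 0, 0, 0, 0, 0, -0.1, 0, 0, 0, 0, 0, 0, -0.1, 0, 0])

```text
time: 4.92
ee_pos: [0.4552, -0.1922, 0.1093]
eef_rot: [-0.053, 0.704, 0.054, 0.706]
ft_force: [-1.3, 11.2, 4.3]
width: 0.0188
```

Emit:
arm_command(targets=[0, 0, 0, 0, -0.1, 0, 0, 0, 0, 0, 0, -0.1, 0, 0])

```text
time: 5.08
ee_pos: [0.4554, -0.1935, 0.1091]
eef_rot: [-0.052, 0.705, 0.057, 0.705]
ft_force: [-4.3, 9.6, 6.4]
width: 0.0215
```

```bash
python3 - <<'E'
from h import *
import cv2
np.set_printoptions(precision=4,suppress=True)
s=read_state(); print(s["time"],s["ee_pos"],s["width"],s["ft_force"])
w=camera("wrist")[:,:,::-1]; a=camera("side")[:,:,::-1]
cv2.imwrite("pics/w3.png",w)
cv2.imwrite("pics/s3z.png",cv2.resize(a[180:320,215:385],None,fx=4.5,fy=4.2,interpolation=cv2.INTER_CUBIC))
E
```

```text
5.0833 [ 0.4554 -0.1935  0.1091] 0.021485299375795575 [-4.3419  9.5826  6.3769]
```

View pics/w3.png

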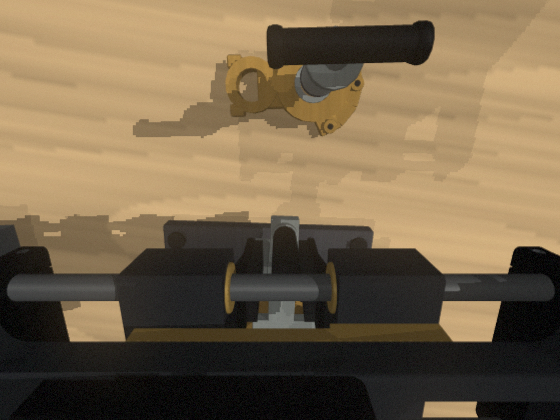

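View pics/s3z.png

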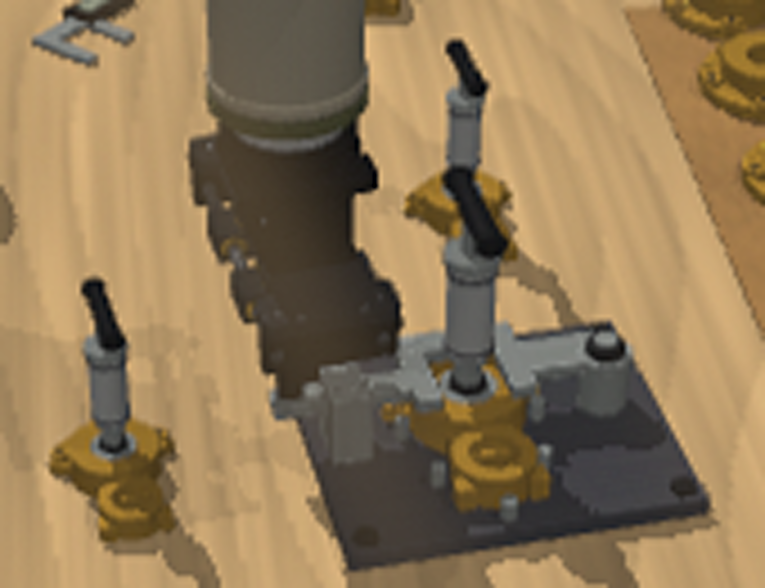

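The strap lies straight from the pivot at (605,345) through the keeper at (345,400) in the side zoom, and the peg is between the jaws. Next is a firmer push to confirm the stop, then release.

Emit:
arm_command(targets=[0, 0, 0, 0, -0.1, 0, 0, 0, 0, 0, 0, -0.2, 0, 0, 0, 0, 0, 0, -0.2, 0, 0], newtons=20)

```text
time: 5.43
ee_pos: [0.4552, -0.1911, 0.1089]
eef_rot: [-0.047, 0.708, 0.069, 0.701]
ft_force: [-10.0, 20.1, 17.3]
width: 0.0156
```

Emit:
arm_command(targets=[0, 0, 0, 0, 0, 0, 0.5, 0, 0, 0, 0, 0, 0, 0.6, 0, 0, 0, 0, 0, 0, 0.7, 0, 0, 0, -0.4, 0, 0, 0.8, 0, 0, 0, -1, 0, 0, 0.8, 0, 0, 0, -1, 0, 0, 0.8, 0, 0, 0, -1, 0, 0, 0.8, 0, 0, 0, -1, 0, 0, 1, 0, 0, 0, -1, 0, 0, 1, 0, 0, 0, -1, 0, 0, 1, 0, 0, 0, -0.5, 0, 0, 1, 0, 0, 0, 0, 0, 0, 1])

```text
time: 6.43
ee_pos: [0.4551, -0.2005, 0.2948]
eef_rot: [-0.046, 0.708, 0.066, 0.701]
ft_force: [0.7, -0.1, 0.2]
width: 0.0839
```

```bash
python3 - <<'E'
from h import *
import cv2
np.set_printoptions(precision=4,suppress=True)
s=read_state(); print(s["time"],s["ee_pos"],s["width"],s["ft_force"],s["joint_positions"].round(3)); print(Ro.from_quat(s["eef_rot"]).as_matrix().round(3))
w=camera("wrist")[:,:,::-1]; a=camera("side")[:,:,::-1]
cv2.imwrite("pics/w4.png",w)
cv2.imwrite("pics/s4z.png",cv2.resize(a[180:320,215:385],None,fx=4.5,fy=4.2,interpolation=cv2.INTER_CUBIC))
E
```

```text
6.4333 [ 0.4551 -0.2005  0.2948] 0.08392420226541317 [ 0.6946 -0.0793  0.1573] [-0.283  0.02   0.637  1.724 -0.033  1.422  2.089]
[[-0.012 -0.158  0.987]
 [ 0.027  0.987  0.158]
 [-1.     0.028 -0.008]]
```

View pics/w4.png

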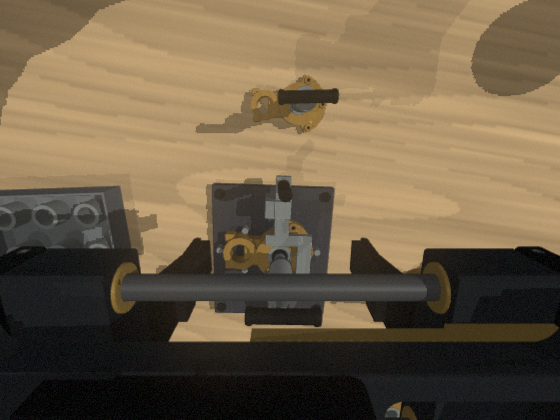

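View pics/s4z.png

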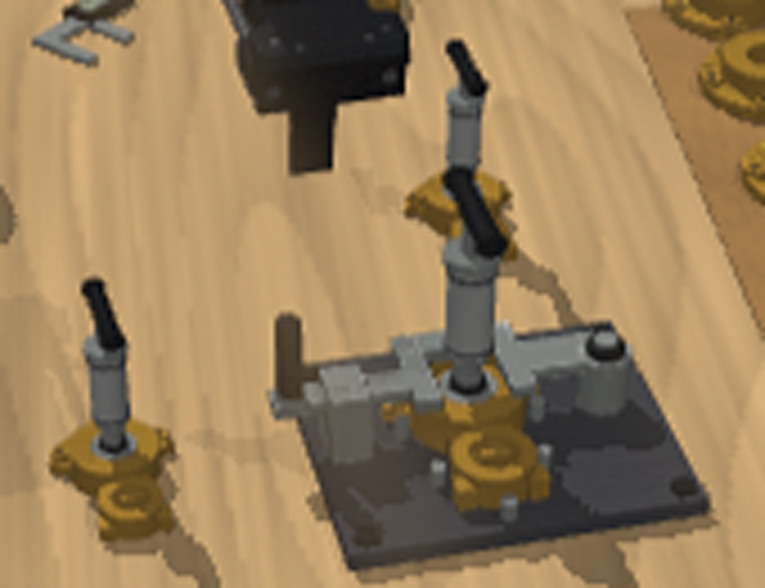

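The side view confirms the strap is straight through the keeper with the peg free, its top at zoom (288,322). Next I turn the tool for the T-bar.

Emit:
arm_command(targets=[0.15, 0, 0, 0, 0, 0, 1, 0.155, 0, 0, 0, 0, 0, 1, 0.155, 0, 0, 0, 0, 0, 1, 0.155, 0, 0, 0, 0, 0, 1, 0.155, 0, 0, 0, 0, 0, 1, 0.155, 0, 0, 0, 0, 0, 1, 0.155, 0, 0, 0, 0, 0, 1, 0.155, 0, 0, 0, 0, 0, 1, 0.155, 0, 0, 0, 0, 0, 1, 0.155, 0, 0, 0, 0, 0, 1, 0.155, 0, 0, 0, 0, 0, 1, 0.155, 0, 0, 0, 0, 0, 1])

```text
time: 7.53
ee_pos: [0.4466, -0.1995, 0.2758]
eef_rot: [0.437, 0.572, -0.438, 0.538]
ft_force: [1.4, 0.0, 0.3]
width: 0.087
```

```bash
python3 - <<'E'
from h import *
import cv2
np.set_printoptions(precision=4,suppress=True)
s=read_state(); R=Ro.from_quat(s["eef_rot"]).as_matrix()
print(s["time"],s["ee_pos"],s["joint_positions"].round(3)); print(R.round(3))
th=np.deg2rad(6.6); Rd=np.array([[0,np.cos(th),np.sin(th)],[0,np.sin(th),-np.cos(th)],[-1,0,0]])
print(np.linalg.det(Rd),Ro.from_matrix(R.T@Rd).as_rotvec(degrees=True)/45)
print(R.T@(np.array([.5605,-.1783,.26])-s["ee_pos"])/.025)
E
```

```text
7.5333 [ 0.4466 -0.1995  0.2758] [-0.302  0.03   0.66   1.756 -0.032  1.408  0.6  ]
[[-0.039  0.972  0.233]
 [ 0.028  0.234 -0.972]
 [-0.999 -0.031 -0.036]]
1.0 [ 0.154  -0.0438  0.0427]
[0.4793 4.6456 0.2618]
```

Emit:
arm_command(targets=[0.08, -0.022, 0.021, 0, 0.9, 0, 1, 0.08, -0.022, 0.021, 0, 0.9, -0.1, 1, 0, 0, 0, 0, 0.9, -0.1, 1, 0, 0, 0, 0, 0.9, -0.1, 1, 0, 0, 0, 0, 0.7, 0, 1, 0, 0, 0, 0, 0.3, 0, 1, 0, 0, 0, 0, 0, 0, 1])

```text
time: 8.12
ee_pos: [0.5588, -0.176, 0.2639]
eef_rot: [0.474, 0.525, -0.48, 0.519]
ft_force: [-0.7, -0.2, 0.4]
width: 0.0869
```

```bash
python3 - <<'E'
from h import *
import cv2
np.set_printoptions(precision=4,suppress=True)
s=read_state(); R=Ro.from_quat(s["eef_rot"]).as_matrix()
print(s["time"],s["ee_pos"],s["joint_positions"].round(3)); print(R.round(3))
th=np.deg2rad(6.6); Rd=np.array([[0,np.cos(th),np.sin(th)],[0,np.sin(th),-np.cos(th)],[-1,0,0]])
print(Ro.from_matrix(R.T@Rd).as_rotvec(degrees=True)/45)
cv2.imwrite("pics/w5.png",camera("wrist")[:,:,::-1])
a=camera("side")[:,:,::-1]
cv2.imwrite("pics/s5z.png",cv2.resize(a[180:320,215:385],None,fx=4.5,fy=4.2,interpolation=cv2.INTER_CUBIC))
E
```

```text
8.1167 [ 0.5588 -0.176   0.2639] [-0.3    0.272  0.642  1.56  -0.16   1.377  0.448]
[[-0.013  0.996  0.09 ]
 [-0.     0.09  -0.996]
 [-1.    -0.013 -0.001]]
[-0.0319 -0.0011  0.017 ]
```

View pics/w5.png

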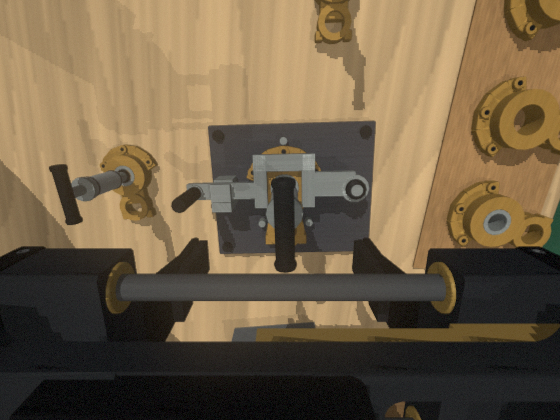

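View pics/s5z.png

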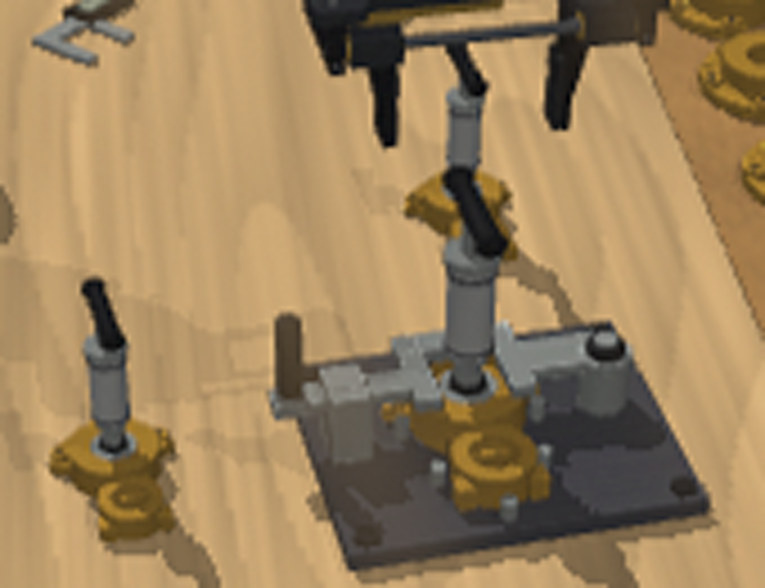

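The T-bar is in view from (284,178) to (286,271), parallel to the tool's z. The strap runs from the pivot (355,188) through the keeper (220,190) to the peg.

```bash
python3 - <<'E'
from h import *
np.set_printoptions(precision=4,suppress=True)
s=read_state(); R=Ro.from_quat(s["eef_rot"]).as_matrix()
A=onz("wrist",284,178,.187);B=onz("wrist",286,271,.187);print(A,B,(A+B)/2,np.linalg.norm(A-B))
c=(A+B)/2; print("tool",R.T@(c-s["ee_pos"])*1000)
# strap line: peg base, pivot
print("pivot",onz("wrist",356,188,.075),"peg base",onz("wrist",196,192,.057), "plate corners",[onz("wrist",*p,.015) for p in((209,127),(375,122),(370,252))])
print("side peg base", onz("side",215+290/4.5,180+393/4.2,.057),"pegtop",onz("side",215+288/4.5,180+320/4.2,.119))
E
```

```text
[ 0.5555 -0.14    0.187 ] [ 0.5643 -0.2164  0.187 ] [ 0.5599 -0.1782  0.187 ] 0.0768964913968488
tool [77.4524  3.3326  1.8169]
pivot [ 0.6399 -0.1645  0.075 ] peg base [ 0.4529 -0.1906  0.057 ] plate corners [array([ 0.4568, -0.1146,  0.015 ]), array([ 0.6662, -0.0898,  0.015 ]), array([ 0.6908, -0.267 ,  0.015 ])]
side peg base [ 0.456  -0.1862  0.057 ] pegtop [ 0.4554 -0.1898  0.119 ]
```

Emit:
arm_command(targets=[-0.03, 0, 0.017, 0, 0.13, 0.07, 1, 0, 0, 0, 0.5, 0, 0, 1, 0, 0, 0, 0.8, 0, 0, 1, 0, 0, 0, 0.8, 0, 0, 1, 0, 0, 0, 0.5, 0, 0, 1, 0, 0, 0, 0.2, 0, 0, 0.9, 0, 0, 0, 0, 0, 0, 0.7], newtons=20)

```text
time: 8.8
ee_pos: [0.5534, -0.1816, 0.1897]
eef_rot: [0.474, 0.526, -0.473, 0.524]
ft_force: [-0.5, 0.1, 0.4]
width: 0.0803
```

```bash
python3 - <<'E'
from h import *
import cv2
np.set_printoptions(precision=4,suppress=True)
s=read_state(); R=Ro.from_quat(s["eef_rot"]).as_matrix()
print(s["time"],s["ee_pos"],s["width"],s["joint_positions"].round(3)); print(R.round(3))
th=np.deg2rad(6.6); Rd=np.array([[0,np.cos(th),np.sin(th)],[0,np.sin(th),-np.cos(th)],[-1,0,0]])
print(Ro.from_matrix(R.T@Rd).as_rotvec(degrees=True)/45)
print(R.T@(np.array([.5601,-.1782,.186])-s["ee_pos"])/.025)
E
```

```text
8.8 [ 0.5534 -0.1816  0.1897] 0.08033535053854575 [-0.279  0.309  0.629  1.679 -0.194  1.217  0.499]
[[-0.     0.995  0.103]
 [ 0.003  0.103 -0.995]
 [-1.    -0.    -0.003]]
[-0.0155 -0.0035 -0.    ]
[ 0.1493  0.2793 -0.1068]
```

Emit:
arm_command(targets=[-0.015, 0, 0, 0.08, 0.28, -0.1, 0.6, 0, 0, 0, 0, 0, 0, 0.5])

```text
time: 8.97
ee_pos: [0.5598, -0.1784, 0.188]
eef_rot: [0.471, 0.529, -0.47, 0.527]
ft_force: [0.3, 0.7, 0.3]
width: 0.0677
```

```bash
python3 - <<'E'
from h import *
import cv2
np.set_printoptions(precision=4,suppress=True)
s=read_state(); R=Ro.from_quat(s["eef_rot"]).as_matrix()
print(s["time"],s["ee_pos"],s["width"],s["ft_force"])
th=np.deg2rad(6.6); Rd=np.array([[0,np.cos(th),np.sin(th)],[0,np.sin(th),-np.cos(th)],[-1,0,0]])
print(Ro.from_matrix(R.T@Rd).as_rotvec(degrees=True)/45)
print(R.T@(np.array([.5601,-.1782,.186])-s["ee_pos"])/.025)
cv2.imwrite("pics/w6.png",camera("wrist")[:,:,::-1])
E
```

```text
8.9667 [ 0.5598 -0.1784  0.188 ] 0.06772474733775392 [0.3244 0.7338 0.2568]
[-0.001  -0.0043 -0.0003]
[ 0.0812  0.013  -0.006 ]
```

View pics/w6.png

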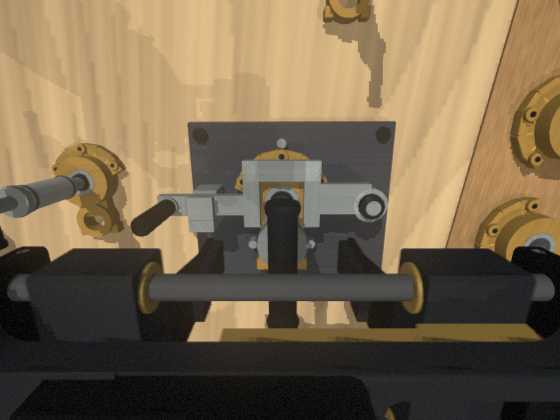

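The bar is centred between the fingers at column 283. I'll close on it.

Emit:
arm_command(targets=[0, 0, 0, 0.08, 0, 0, 0.4, 0, 0, 0, 0, 0, 0, 0.2, 0, 0, 0, 0, 0, 0, 0, 0, 0, 0, 0, 0, 0, 0, 0, 0, 0, 0, 0, 0, 0, 0, 0, 0, 0, 0, 0, 0, 0, 0, 0, 0, 0, 0, 0], newtons=45)

```text
time: 9.6
ee_pos: [0.5606, -0.1799, 0.1887]
eef_rot: [0.472, 0.527, -0.47, 0.528]
ft_force: [-0.6, -0.0, 0.7]
width: 0.0177
```

```bash
python3 - <<'E'
from h import *
s=read_state(); print(s["time"],s["ee_pos"],s["width"],s["ft_force"],s["torque"])
E
```

```text
9.6 [ 0.56064078 -0.1798587   0.18870123] 0.0176604587736724 [-0.55240119 -0.0305805   0.73923297] [-0.08792097  0.02535076  0.0022577 ]
```

Emit:
arm_command(targets=[0, 0, 0, 0, 0, 0, 0, 0, 0, 0, 0, 0, 0, 0])

```text
time: 9.77
ee_pos: [0.561, -0.1798, 0.1887]
eef_rot: [0.473, 0.527, -0.469, 0.528]
ft_force: [1.4, -0.1, -2.0]
width: 0.0146
```

Emit:
arm_command(targets=[0, 0, 0, -0.2, 0, 0, 0, 0, 0, 0, -0.2, 0, 0, 0])

```text
time: 9.93
ee_pos: [0.5596, -0.1795, 0.1972]
eef_rot: [0.472, 0.528, -0.47, 0.527]
ft_force: [0.4, 0.8, -8.8]
width: 0.0145
```

Emit:
arm_command(targets=[0, 0, 0, -0.25, 0, 0, 0, 0, 0, 0, -0.25, 0, 0, 0, 0, 0, 0, -0.25, 0, 0, 0, 0, 0, 0, -0.2, 0, 0, 0])

```text
time: 10.27
ee_pos: [0.5576, -0.1787, 0.2198]
eef_rot: [0.47, 0.53, -0.472, 0.525]
ft_force: [3.1, -0.6, -17.0]
width: 0.015
```

```bash
python3 - <<'E'
from h import *
import cv2
np.set_printoptions(precision=4,suppress=True)
s=read_state(); R=Ro.from_quat(s["eef_rot"]).as_matrix()
print(s["time"],s["ee_pos"],s["width"],s["ft_force"],R.round(3))
w=camera("wrist")[:,:,::-1];a=camera("side")[:,:,::-1]
cv2.imwrite("pics/w7.png",w)
cv2.imwrite("pics/s7z.png",cv2.resize(a[190:290,260:380],None,fx=6,fy=6,interpolation=cv2.INTER_CUBIC))
E
```

```text
10.2667 [ 0.5576 -0.1787  0.2198] 0.014988574923812578 [  3.1101  -0.604  -16.9908] [[-0.006  0.994  0.113]
 [ 0.003  0.113 -0.994]
 [-1.    -0.006 -0.004]]
```

View pics/w7.png

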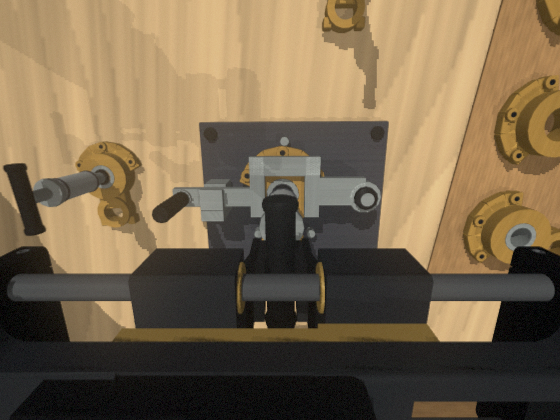

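View pics/s7z.png

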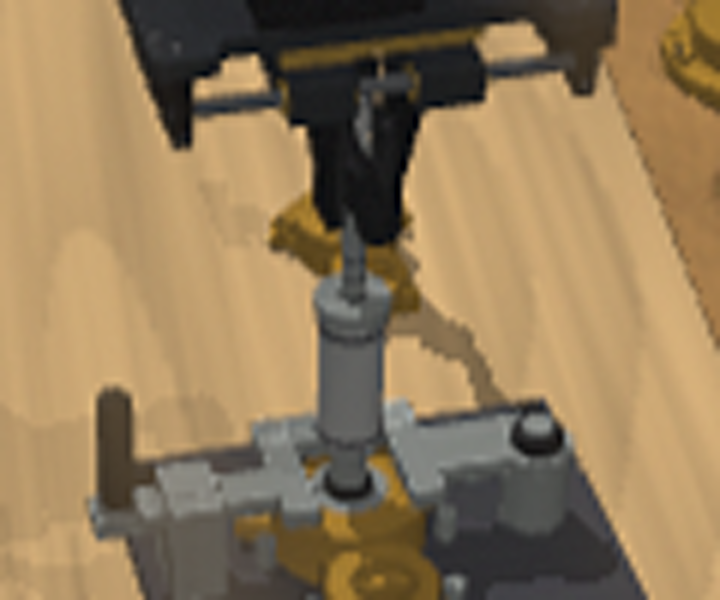

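Emit:
arm_command(targets=[0, 0, 0, -0.2, 0.06, -0.02, 0, 0, 0, 0, -0.15, 0.06, -0.02, 0, 0, 0, 0, -0.08, 0.02, 0, 0])

```text
time: 10.62
ee_pos: [0.559, -0.1776, 0.2287]
eef_rot: [0.469, 0.531, -0.473, 0.523]
ft_force: [-1.9, -2.1, -20.5]
width: 0.0148
```

Emit:
arm_command(targets=[0, 0, 0, 0, 0, 0, 0])

```text
time: 10.7
ee_pos: [0.5587, -0.1778, 0.2285]
eef_rot: [0.469, 0.531, -0.474, 0.523]
ft_force: [0.6, -1.6, -20.2]
width: 0.0148
```

```bash
python3 - <<'E'
from h import *
import cv2
np.set_printoptions(precision=4,suppress=True)
a=0
for i in range(3):
    s=read_state(); print(s["time"],s["ee_pos"],s["width"],s["ft_force"])
    a=a+camera("side")[:,:,::-1].astype(float)/3
R=Ro.from_quat(s["eef_rot"]).as_matrix(); print(R.round(3))
cv2.imwrite("pics/s8.png",a)
cv2.imwrite("pics/s8z.png",cv2.resize(a[205:265,285:355].astype('uint8'),None,fx=10,fy=10,interpolation=cv2.INTER_CUBIC))
E
```

```text
10.7 [ 0.5587 -0.1778  0.2285] 0.014750061328257215 [  0.6157  -1.5874 -20.1742]
10.75 [ 0.5587 -0.1777  0.2283] 0.014775283962144375 [  0.6631  -1.648  -19.0317]
10.8 [ 0.5588 -0.1777  0.2283] 0.014874082332164956 [  0.1799  -2.0495 -20.0627]
[[-0.013  0.994  0.112]
 [ 0.003  0.112 -0.994]
 [-1.    -0.013 -0.004]][ WARN:0@5.289] global loadsave.cpp:1063 imwrite_ Unsupported depth image for selected encoder is fallbacked to CV_8U.
```

View pics/s8z.png

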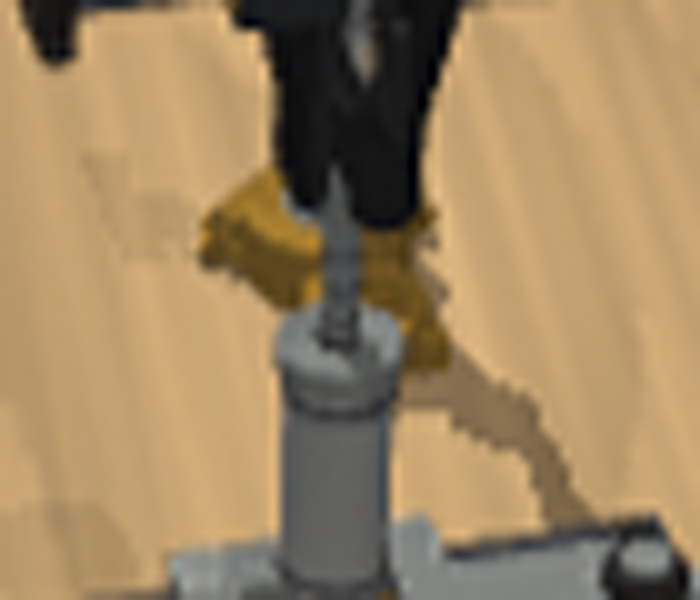

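Emit:
arm_command(targets=[0, 0, 0, -0.1, 0.03, -0.02, 0, 0, 0, 0, -0.08, 0.02, 0, 0, 0, 0, 0, 0, 0, 0, 0])

```text
time: 11.1
ee_pos: [0.559, -0.1774, 0.232]
eef_rot: [0.468, 0.532, -0.475, 0.522]
ft_force: [-0.3, -1.8, -20.9]
width: 0.0147
```

```bash
cat > look.py <<'E'
from h import *
import cv2,sys
n=sys.argv[1]
np.set_printoptions(precision=4,suppress=True)
a=0;N=4
for i in range(N):
    s=read_state(); print(s["time"],s["ee_pos"],s["width"],s["ft_force"])
    a=a+camera("side")[:,:,::-1].astype(float)/N
a=a.astype('uint8'); cv2.imwrite(f"pics/s{n}.png",a)
cv2.imwrite(f"pics/s{n}z.png",cv2.resize(a[205:265,285:355],None,fx=10,fy=10,interpolation=cv2.INTER_CUBIC))
c=a[225:245,315:324].astype(int).sum(2)//3
print(c)
E
python3 look.py 9
```

```text
11.1 [ 0.559  -0.1774  0.232 ] 0.014654835235879432 [ -0.2567  -1.8446 -20.9013]
11.15 [ 0.559  -0.1773  0.2319] 0.014811592320032348 [ -0.6335  -2.279  -21.0108]
11.2 [ 0.559  -0.1773  0.2318] 0.015041476842419067 [ -0.4726  -1.9411 -20.0454]
11.25 [ 0.5589 -0.1773  0.2318] 0.014861086035491378 [ -0.3955  -1.5455 -20.4897]
[[ 42  33  75  77  79  41  17  17  18]
 [104  65  62  76  77  69  32  27  14]
 [112 102  90  79  80  76  67  70  68]
 [111 116  83  80  81  75  65  77  78]
 [113 116  73  59  68  77  66  71  68]
 [ 82  84  74  71  78  79  66  66  63]
 [ 64  66  65  80  83  80  70  73  73]
 [ 70  84  69  69  72  71  70  74  76]
 [ 87 110  84  76  76  75  66  68  67]
 [ 89 113  86  81  82  77  76  70  72]
 [100 122  80  70  79  56 105  87  67]
 [116 123  70  64  70  66 129 124 122]
 [122 109  56  78  82  58 117 135 136]
 [123 101  34  48  51  28  71 134 134]
 [130 128  70  29  16  45  77 103 133]
 [134 135 121 117  76  79  87  84 132]
 [127 133 133 135 123  89  86  86 103]
 [ 92 105 106 113 117  99  86  81  77]
 [ 74  79  80  86  88  87  80  76  75]
 [ 88  87  83  81  81  83  82  86  70]]
```

View pics/s9z.png

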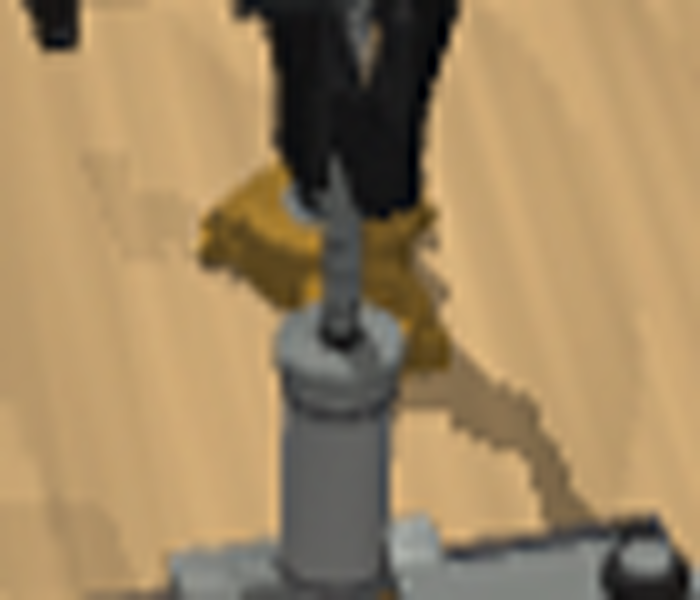

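Emit:
arm_command(targets=[0, 0, 0, -0.06, 0.02, 0, 0, 0, 0, 0, 0, 0, 0, 0])

```text
time: 11.47
ee_pos: [0.5591, -0.1773, 0.2331]
eef_rot: [0.468, 0.532, -0.475, 0.522]
ft_force: [-0.8, -2.3, -20.7]
width: 0.0148
```

```bash
python3 look.py 10; python3 - <<'E'
from h import *
import cv2
cv2.imwrite("pics/w10.png",camera("wrist")[:,:,::-1])
a=cv2.imread("pics/s10.png"); cv2.imwrite("pics/s10y.png",cv2.resize(a[190:320,260:380],None,fx=4.5,fy=4.5,interpolation=cv2.INTER_CUBIC))
# predicted rows of mouth / ring edges on rod front, lift 2mm
o=np.array([.5600,-.1782]); cam=ray("side",0,0)[0]; n=cam[:2]-o; n/=np.linalg.norm(n)
m=.155
for nm,r,z in (("mouth front@rod",.005,m),("cap front",.017,m),("cap back",-.017,m)): print(nm,proj("side",np.array([*(o+r*n),z])))
for d in (40,41,42,44): print(d,[proj("side",np.array([*(o+.005*n),m+(d-e)/1000]))[1].round(2) for e in (40,44-0,30,20,10) ] if 0 else [proj("side",np.array([*(o+.005*n),m+(d-e)/1000]))[1].round(2) for e in (40,36,30,20,10)])
E
```

```text
11.4667 [ 0.5591 -0.1773  0.2331] 0.014785384534214312 [ -0.7892  -2.3268 -20.7454]
11.5167 [ 0.5591 -0.1773  0.233 ] 0.014959295385141583 [ -0.7758  -2.7121 -21.6855]
11.5667 [ 0.5591 -0.1773  0.2329] 0.01474889422590573 [ -0.6153  -1.6098 -20.7813]
11.6167 [ 0.5591 -0.1773  0.2329] 0.014671061001069005 [  0.0344  -2.398  -21.9019]
[[ 43  39  63  77  78  53  22  16  15]
 [104  66  57  74  79  68  63  45  56]
 [112 102  75  77  80  73  70  72  75]
 [110 115  95  81  81  75  72  77  77]
 [114 115  97  70  66  57  68  73  68]
 [ 83  83  81  76  77  71  66  66  63]
 [ 64  65  73  80  84  80  71  74  73]
 [ 70  84  74  63  65  59  69  74  76]
 [ 87 111  85  73  75  71  66  68  67]
 [ 89 113  77  80  83  79  67  69  72]
 [100 123  74  60  70  76  96  88  66]
 [116 123  69  72  78  76 107 124 123]
 [121 126  50  71  72  57 105 135 136]
 [123 110  32  38  39  37  70 134 134]
 [131 127  71  41  42  49  77 104 133]
 [134 135 122 118  80  79  87  84 133]
 [126 133 133 134 123  89  85  86 103]
 [ 91 105 106 112 116  99  86  81  78]
 [ 74  79  80  86  88  87  80  76  75]
 [ 88  86  83  80  82  84  83  85  70]]
mouth front@rod [319.02454586 240.65055744]
cap front [318.92144953 243.54196401]
cap back [319.20978349 235.45544219]
40 [np.float64(240.65), np.float64(239.41), np.float64(237.53), np.float64(234.38), np.float64(231.21)]
41 [np.float64(240.34), np.float64(239.09), np.float64(237.22), np.float64(234.07), np.float64(230.89)]
42 [np.float64(240.03), np.float64(238.78), np.float64(236.9), np.float64(233.75), np.float64(230.57)]
44 [np.float64(239.41), np.float64(238.16), np.float64(236.27), np.float64(233.12), np.float64(229.93)]
```

View pics/s10z.png

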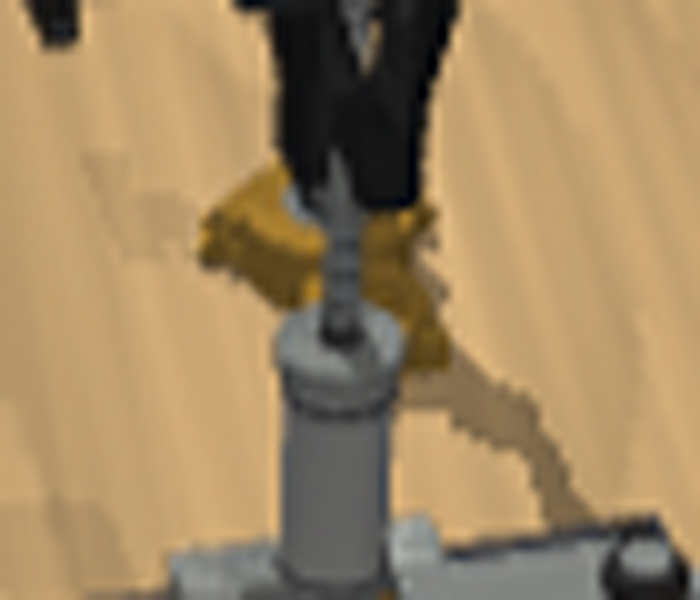

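View pics/w10.png

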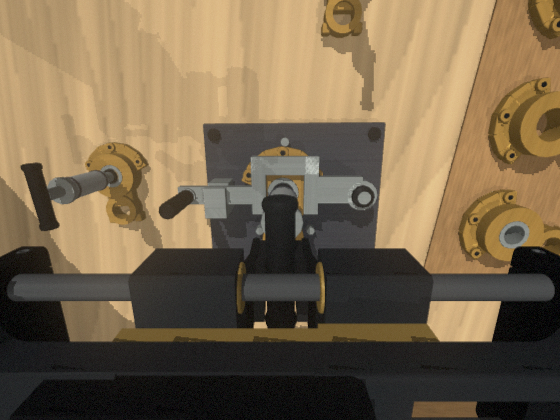

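View pics/s10y.png

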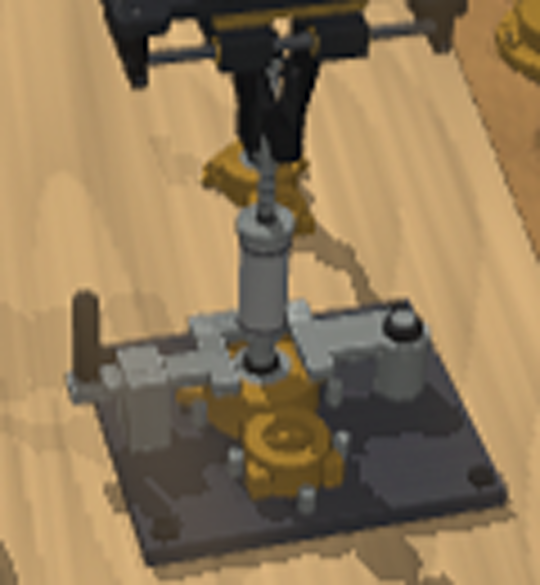

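The wide dark ring is now visible right at the mouth, at side pixels (317–320, 238–239), with the bright rim directly below it. I'll measure how far the housing lifted to separate the rod's draw from the lift.

```bash
python3 - <<'E'
import cv2,numpy as np
g=lambda f:cv2.cvtColor(cv2.imread(f),cv2.COLOR_BGR2GRAY).astype(np.float32)
b=g("pics/s10.png"); a=g("pics/side0.png"); c=g("pics/s8.png")
def ecc(a,b,r0,r1,c0,c1):
    W=np.eye(2,3,dtype=np.float32)
    try:
        cc,W=cv2.findTransformECC(a[r0:r1,c0:c1],b[r0-6:r1+6,c0-6:c1+6],np.float32([[1,0,6],[0,1,6]]),cv2.MOTION_TRANSLATION,(3,200,1e-6),None,3)
        return cc,W[:,2]-6
    except Exception as e: return str(e)[:80]
for nm,x in (("s8",c),("s10",b)):
    print(nm,"cap/tube",ecc(a,x,241,266,309,329),"2nd boss",ecc(a,x,282,300,313,338),"plate corner ref",ecc(a,x,288,312,278,305),"pivot",ecc(a,x,255,275,340,358))
for f in("side0","s8","s9","s10"):
    x=g(f"pics/{f}.png"); print(f); print(x[240:252,314:318].mean(1).round(0), x[240:252,322:326].mean(1).round(0))
E
```

```text
s8 cap/tube (0.7914458279921401, array([-0.95288897, -0.7327919 ], dtype=float32)) 2nd boss (0.9511423651407734, array([-0.7708392, -0.5816021], dtype=float32)) plate corner ref (0.9784717981045953, array([-0.36330128, -0.23742151], dtype=float32)) pivot (0.9108099212628165, array([0.09763956, 0.33666277], dtype=float32))
s10 cap/tube (0.8020119941745194, array([-0.9260726 , -0.49027348], dtype=float32)) 2nd boss (0.9464331451769262, array([-0.774714  , -0.63960075], dtype=float32)) plate corner ref (0.9778209170062816, array([-0.3526888 , -0.27508926], dtype=float32)) pivot (0.9113997751760726, array([0.08271694, 0.31185722], dtype=float32))
side0
[120. 120. 106.  80.  73.  76.  70.  77.  92.  92.  92.  92.] [18. 56. 79. 80. 75. 76. 75. 79. 93. 97. 98. 90.]
s8
[131. 127.  97.  77.  79.  71.  68.  87.  93.  93.  93.  94.] [104.  87.  79.  84.  80.  78.  99. 122. 126. 125. 128. 131.]
s9
[132. 126.  96.  77.  81.  70.  66.  87.  93.  93.  93.  93.] [104.  87.  79.  84.  84.  80. 100. 122. 126. 125. 124. 129.]
s10
[132. 126.  96.  77.  81.  70.  66.  86.  93.  93.  93.  93.] [104.  87.  79.  84.  83.  80. 100. 122. 126. 125. 124. 130.]
```

```bash
python3 - <<'E'
from bench import *
s=read_state(); print(s["time"],s["ee_pos"],s["width"],s["ft_force"],abs(s["joint_vel"]).max())
print(close_job())
E
```

```text
11.7167 [ 0.55913301 -0.17728893  0.23294846] 0.014733928942950154 [ -0.71450431  -2.69585001 -22.51558922] 0.0020525127028853582
the job is handed in; nothing more can be done
None
```

I swung the strap home first, then gripped the T-handle and drew the rod up about 42 mm. I handed the job in at 11.7 s with the arm still holding it there.

- **Strap:** It stopped hard under a push of about 20 N at the handle. In the side and wrist views it ran straight from the pivot through the keeper, including at the end of the pull.
- **Rod draw:** The hand rose 44.2 mm from the grip point. The housing lifted about 0.6 px in the side view, roughly 2 mm, which is the strap's clearance, and did not rise further. That leaves about 42 mm of draw, 2 mm past the mark.
- **Ring:** The side view shows the wide dark ring just above the tube's mouth, with the bright rim directly below it.
- **Housing:** During the pull it sits about 2 mm up, bearing on the strap rather than fully down in the nest, as the notes say it does when strapped. It was still between its dowel pins.
- **Steadiness:** The arm was essentially still at hand-in.

Two checks disagreed with the 42 mm. The force read 20.7 to 22.5 N, which would mean about 42 to 46 mm. The thin-ring positions in the side view gave about 44 mm or more, but one pixel there is about 3 mm. I trusted the hand rise less the lift.

The hand came near nothing else, and I saw nothing else on the bench move in the pictures.

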